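# Hang the lopsided jar carrier on the check-weighing hook

## Task

Pick up the loaded jar carrier by its grip post, keep it upright and hang it gently on the hook of the check-weighing stand, with the kink in its wire bail sitting on the hook so that it hangs level. Its weight is not known: keep hold of it while the sprung hook sinks and takes the whole weight, and only then let go gently, so that the hook never drops, sinks or springs up faster than 5 cm a second and is never forced down to its stop. Leave the other things on the table alone.

Things in the scene. Friction and masses are not known exactly. Their poses are not given: they have to be found in the camera images.
- carrier: Rigid jar carrier, 0.2 to 0.9 kg (unknown). Origin: centre of tray underside; z up, y along tray, x across. Steel tray 84 (x) x 176 (y) x 6 mm; four jars fixed in its +y end (tops z=53), so centre of mass near (0, 22, 30) mm. Bail of 8 mm wire in plane x=0: uprights at y=+-84, top wire axis z=130; inside it is open from z=53 to 126. The kink is over the centre of mass.
- notch (a point): Point under the bail's kink, carrier frame (0, 22, 137) mm; coincides with the seat when properly hung. Axes as the carrier's. The kink is an upside-down V in the top wire, peak at y=+22 mm, 32 mm wide in y, 14 mm high.
- post (a point): Grip point on the grip post, carrier frame (0, -14, 184) mm. Plastic post upright on the bail's top wire, 20 mm in x, 12 mm in y, from z=131 to z=201 mm. The centre of mass lies 36 mm to the +y side of the post, so a grasp closing along y (12 mm) holds it firmest; grip at 80 N or more.
- scale: Check-weighing stand, fixed. Origin: on the table right below the seat. Hook arm along its x axis: free end to -x, column (36 mm wide in y, up to z=292) from x=+110 to +160 mm. Base plate 12 mm high, x -60 to +170, y +-75 mm. The carrier hangs with its x axis along the arm (either way round), tray below; the arm enters the bail by its free end.
- seat (a point): Top of the hook arm where the kink sits, 235 mm above the table unloaded; sinks with the hook. Axes as the stand's. The arm is a level round steel bar, 10 mm diameter; its upturned tip is 29 mm in front (-x) of the seat, rises 20 mm above the seat and ends 34 mm from it.
- hook (a joint): How far the sprung hook has sunk, m: 0 unloaded at its upper stop, lower stop at 0.075. It sinks straight down by 1 mm for each 0.15 N (150 N/m, lightly damped); so 13 to 59 mm under the carrier, by its unknown weight.
- jar_a: Loose jar, 37 mm diameter, 47 mm tall, origin under its centre; leave alone.
- jar_b: Loose jar, 37 mm diameter, 47 mm tall, origin under its centre; leave alone.
- jar_c: Loose jar, 37 mm diameter, 47 mm tall, origin under its centre; leave alone.
- tape_roll: Empty paper ring lying flat, 90 mm diameter, 48 mm tall, origin under its centre; leave alone.
- label_stack: Stack of paper, 150 x 180 x 12 mm, origin under its centre; leave alone.
- spray_bottle: Closed bottle, 60 mm diameter, 150 mm tall, origin under its centre; leave alone.

How it is judged:
By the outcome, as a careful person would: the job done as asked, in the order asked, and still so for the second after the job is handed in, with the robot touching nothing.
It also fails if it takes over 72 s, if anything falls off the work surface, if the arm or the gripper's body presses on something with over 40 N, if the wrist force passes 120 N, or if a joint passes its speed limit or range.

## Robot

A 6-joint arm with a two-finger parallel gripper is mounted at the origin on the work surface. World frame = base frame: x ahead of the robot, y to its left, z up, the work surface at z = 0. Lengths are in mm, angles in rad, forces in N, time in s.
With the tool pointing down it reaches from about 350 to 850 mm from the base axis. Payload 8.1 kg.
Tool frame: the origin (TCP) lies on the centre line of the jaws, within the pads' length; the fingertips stand 8 mm ahead of it and the grasp point (between the pads) lies 11 mm behind it; z points along the fingers, x is the direction in which the jaws open and shut, and the axes are right-handed (so a half turn about z gives the same grasp; the last joint's range is limited). The gripper opens to 85 mm and grips with 20 to 120 N. Pads are 22 mm wide; open, the fingers measure 114 mm over their backs; the gripper's body (76 mm by 85 mm) begins 54 mm behind the grasp point. The pads swing forward as they close: fully open they stand 13 mm farther back than shut.
Start: joints at [1.029, 0.13, 1.488, -0, 1.523, -0.085], TCP at [264.627, 538.496, 239.292] pointing down, gripper open.
Joint ranges: [-2.96, 2.96], [-0.89, 2.26], [0.02, 2.5], [-1.34, 4.48], [0, 2.73], [-2.66, 2.66]. Speed limits (rad/s): [2.39, 2.39, 2.79, 3.14, 3.14, 3.14].

## Interface

Orientations are given as a 3x3 rotation matrix whose columns are the frame's x, y, z axes.
In Python, from plant import env gives the robot as it stands. The module is installed in compiled form; this text tells all that it offers.
- The arm moves only by the shell command python3 -m inch 'ROWS'. ROWS is text: rows parted by semicolons, each of 5 numbers parted by spaces: the shift along the tool's x, y, z in mm, then the turn about the tool's z in degrees, then the opening, from 0 (shut) to 1 (fully open). A call has 1 to 5 rows; each row shifts and turns the commanded pose from where the row before left it, along the tool's axes as they then stand; what a row does not reach is not made up. A row lasts 1/10 s, in which the tool goes at most 50 mm and 8.59 degrees, less where a joint would pass 70% of its speed; a pose out of reach is approached as far as the arm can. A call is refused whole if a number of a shift passes 50 or a number of a turn 8.59, either way. A call with a gripper value outside its range is refused whole. The fingers move at their own pace and stop on an object; the grip force is fixed at half the most. Time passes only in rows, so rows that do not move let the fingers close. It gives the time, the measured TCP pose, the force and the opening at its end, in the units of the state.
- env.get_obs(): the state, without advancing time (a new reading comes with each control period).
- env.capture(name): name is "scene" or "top" or "wrist"; returns a dict with "image" (480x640x3 uint8, red, green, blue), "z_map" (480x640 float32, mm along the optical axis (not along the pixel's ray), 0 where there is no reading), "intrinsics" (3x3 intrinsics, pixels), "T" (4x4, takes a point from camera to world coordinates); the wrist camera has in their place "T_tool_cam" (4x4, takes a point from camera to tool coordinates, whose origin is the TCP and whose axes are the tool frame's). Camera axes: x right, y up, looking along -z (the intrinsics and any distortion apply to the point x, -y, -z); pixel columns grow to the right and rows downward; lengths in mm; the calibration is good to about 2 mm. A picture is of the moment at which its call begins: read the wrist's pose just before it.
- env.job_done(): hands the job in, once; it reports no verdict.
Trained networks look in the newest picture that a camera, given by its name, has taken for a name from the list of things; names that differ only in an ending like _2 or _b are one class to them, and where a whole thing is asked for, a point or a joint stands for the part that bears it (a point fixed in the world has none). Each returns a list of dicts, best first, with "conf" (0 to 1); they miss things now and then, are a little off and sometimes report something else, mostly with a low value. They report only what shows in the picture. A call takes as long as a camera call.
- env.silhouettes(camera, thing): "region" (480x640 bool, what is visible of it) and "at" ([column, row] in pixels, amid what is visible of it).
The state is a dict: "time": time; "joint_positions": joint angles; "dq": joint speeds; "joint_torque": joint torques, N m; "ee_pos": TCP position; "ee_rot": TCP orientation; "contact_force": force on the tool from outside, world axes, zero at the start; "torque": the same for the moment, N m; "finger_gap": finger opening in mm.
Only numpy, scipy, OpenCV 4.12 (cv2) and the standard library are available. Lean on these libraries where they do the work, as an engineer would, in place of code of your own. Each camera call takes 0.05 s, during which the arm holds its last target.

## Working session

There is one attempt and no reset: what is moved stays moved. The work goes in short steps, Python scripts to look and compute and a shell command to move; the robot and the scene stay as the last step left them, time stands still between calls to the robot, and variables do not carry over. Pictures are saved under pics/ and viewed, and the job is handed in when it is done.

```bash
mkdir -p pics
cat > h.py <<'E'
import numpy as np, cv2
from plant import env
def world(c,u,v,z,T):
    K=c["intrinsics"]; x=(u-K[0,2])/K[0,0]*z; y=(v-K[1,2])/K[1,1]*z
    p=np.stack([x,-y,-z,np.ones_like(z)],-1); return (p@T.T)[...,:3]
def cap(name,f=None):
    o=env.get_obs()
    c=env.capture(name)
    if name=="wrist":
        T=np.eye(4);T[:3,:3]=o["ee_rot"];T[:3,3]=o["ee_pos"];T=T@c["T_tool_cam"]
    else: T=c["T"]
    v,u=np.mgrid[0:480,0:640]
    z=c["z_map"].astype(float); W=world(c,u,v,z,T); W[z==0]=np.nan
    if f: cv2.imwrite("pics/"+f,c["image"][...,::-1])
    return c,W,T
E
python3 - <<'E'
from h import *
np.set_printoptions(precision=1,suppress=True)
for n in ["scene","top"]:
    c,W,T=cap(n,n+"0.png"); print(n,T,c["intrinsics"])
    for t in ["carrier","scale","notch","post","seat","jar_a","tape_roll","label_stack","spray_bottle"]:
        for r in env.silhouettes(n,t)[:4]:
            m=r["region"]; P=W[m]; 
            print(t,round(r["conf"],2),r["at"],m.sum(),np.nanmedian(P,0),np.nanpercentile(P,2,axis=0),np.nanpercentile(P,98,axis=0))
o=env.get_obs();print(o)
E
```

```text
scene [[   0.3   -0.6    0.7 1370.6]
 [   1.     0.2   -0.2 -280.4]
 [   0.     0.8    0.6  844. ]
 [   0.     0.     0.     1. ]] [[489.4   0.  319.3]
 [  0.  489.4 235.5]
 [  0.    0.    1. ]]
carrier 0.9 [422.7, 256.4] 2624 [577.7 251.4  30.7] [526.9 163.6   1.5] [618.6 333.  189.7]
scale 0.82 [226.8, 296.0] 6634 [ 648.6 -242.    21.3] [ 469.1 -323.8    4.4] [ 682.9 -159.1  292. ]
notch 0.68 [425.7, 255.4] 2423 [578.9 252.4  24.6] [527.9 163.8   1.8] [618.6 332.4 186.1]
post 0.93 [426.7, 256.8] 2745 [576.7 252.4  27.7] [429.  163.6  -0.8] [618.5 338.3 186.5]
seat 0.6 [203.5, 208.7] 133 [ 503.6 -259.3  234.6] [ 484.4 -267.1  230. ] [ 547.2 -249.3  254.3]
seat 0.58 [483.6, 224.0] 1008 [517.5 452.1  28.5] [474.5 409.1  -0.3] [559.7 493.5  49.2]
seat 0.21 [425.8, 251.6] 2592 [577.4 251.2  31.3] [526.4 164.    1.7] [618.5 332.5 187.2]
jar_a 0.82 [339.8, 306.6] 349 [671.5 -10.2  36.5] [647.1 -24.6   3.8] [679.2   8.5  49. ]
jar_a 0.73 [315.4, 248.2] 296 [482.9  -2.   34.2] [456.  -15.9   0.2] [490.8  17.   48.9]
jar_a 0.51 [330.3, 282.1] 295 [604.9  -3.2  36.1] [583.4 -17.4   5.5] [612.
[... 1398 characters left out ...]
3.6 -482.3   11.9] [ 432.5 -568.9    4.3] [ 576.3 -395.9   18.9]
label_stack 0.59 [129.3, 253.0] 622 [512.5 462.2  40.1] [469.4 409.6  -2.4] [553.4 497.5  52.6]
spray_bottle 0.55 [495.0, 204.3] 644 [ 650.9 -441.8  100.6] [ 628.9 -474.5   10.3] [ 681.1 -424.7  153.2]
{'time': 1.0, 'joint_positions': array([ 1. ,  0.1,  1.5, -0. ,  1.5, -0.1]), 'dq': array([-0., -0., -0.,  0.,  0.,  0.]), 'joint_torque': array([  0. , -56.9, -50.1,  -0. ,   0. ,   0. ]), 'ee_pos': array([264.6, 538.5, 239.3]), 'ee_rot': array([[ 0.4,  0.9,  0. ],
       [ 0.9, -0.4, -0. ],
       [-0. ,  0. , -1. ]]), 'contact_force': array([-0.7, -0.3,  0.1]), 'torque': array([-0.,  0.,  0.]), 'finger_gap': 85.27779938601519}
```

View pics/scene0.png

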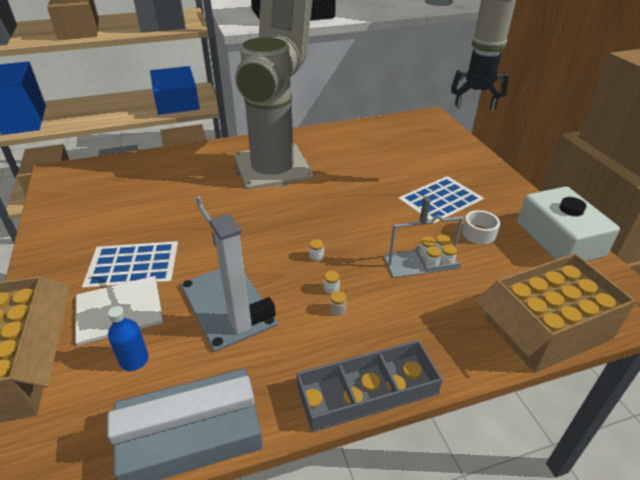

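View pics/top0.png

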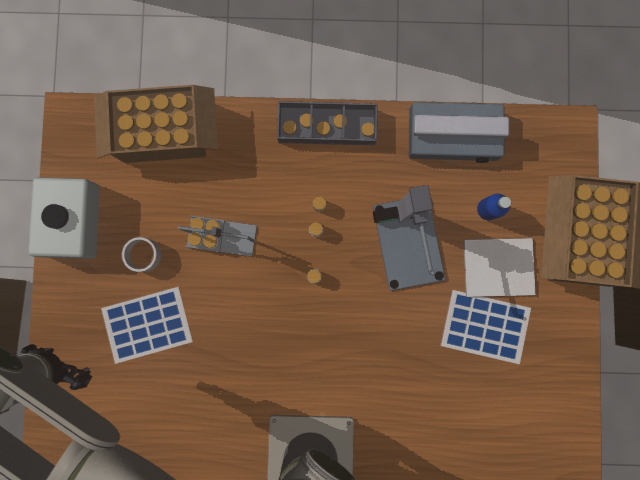

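Run:
```python
from h import *
np.set_printoptions(precision=1,suppress=True)
for n in ["scene","top"]:
    c,W,T=cap(n)
    def sel(b,z0,z1):
        m=(W[...,0]>b[0])&(W[...,0]<b[1])&(W[...,1]>b[2])&(W[...,1]<b[3])&(W[...,2]>z0)&(W[...,2]<z1); return W[m]
    def rep(t,P):
        if len(P)<5: print(n,t,len(P));return
        l=np.linalg.svd(P[:,:2]-np.median(P[:,:2],0),full_matrices=False)[2][0]
        r=cv2.minAreaRect(P[:,:2].astype(np.float32))
        print(n,t,len(P),"med",np.median(P,0),"min",P.min(0),"max",P.max(0),"dir",np.degrees(np.arctan2(l[1],l[0])),"rect",r)
    rep("post",sel((480,680,140,360),150,215))
    rep("posttop",sel((480,680,140,360),192,215))
    rep("wire",sel((480,680,140,360),118,150))
    rep("bailall",sel((480,680,140,360),70,215))
    rep("jars",sel((480,680,140,360),40,62))
    rep("tray",sel((480,680,140,360),4,12))
    rep("arm",sel((440,640,-320,-160),222,245))
    rep("tip",sel((440,640,-320,-160),247,262))
    rep("coltop",sel((440,740,-350,-130),285,300))
    rep("base",sel((400,740,-350,-130),7,16))
```

```text
scene post 164 med [575.9 232.1 180. ] min [557.5 228.3 150.2] max [581.4 241.5 202.6] dir 3.8225490327386966 rect ((569.4540405273438, 235.3184051513672), (13.229879379272461, 23.42872428894043), 85.5960922241211)
scene posttop 48 med [572.5 234.  199.6] min [560.  228.8 192.2] max [579.8 241.5 202.6] dir 1.6146209599181713 rect ((569.8993530273438, 235.44786071777344), (12.447049140930176, 19.61111831665039), 85.86713409423828)
scene wire 289 med [573.4 238.3 132.8] min [558.  162.9 118.4] max [585.  336.1 149.8] dir -96.11851224426427 rect ((573.0441284179688, 249.3909454345703), (174.0197296142578, 21.626401901245117), 79.5569839477539)
scene bailall 562 med [574.5 233.4 133.7] min [557.5 161.8  70.3] max [585.7 336.4 202.6] dir -95.78824018705726 rect ((572.39404296875, 248.99472045898438), (174.92752075195312, 23.057950973510742), 78.95707702636719)
scene jars 616 med [582.  288.5  51.6] min [536.  163.2  40.2] max [618.8 338.1  61.9] dir -98.21599636459688 rect ((572.4838256835938, 250.47845458984375), (175.5989990234375, 78.62406158447266), 82.17156982421875)
scene tray 768 m
[... 2582 characters left out ...]
5583496), 17.64065933227539)
top tip 95 med [ 603.3 -238.   249. ] min [ 476.5 -266.6  247.1] max [ 638.5 -210.7  262. ] dir -167.4990292470189 rect ((561.0772705078125, -248.66183471679688), (170.4749298095703, 31.155088424682617), 17.52865219116211)
top coltop 499 med [ 640.4 -228.1  291.9] min [ 478.1 -253.4  285. ] max [ 671.9 -203.6  299.6] dir -169.69356689663306 rect ((575.200927734375, -243.71307373046875), (192.27464294433594, 43.00286102294922), 13.029656410217285)
top base 2987 med [ 539.1 -241.5   11.5] min [ 400.5 -348.5    7. ] max [ 739.5 -132.    16. ] dir -163.5983936192843 rect ((570.054931640625, -240.29420471191406), (216.2530975341797, 338.8759765625), 89.92752838134766)
```

The scene view shows the carrier at about (422,250), with its jars at the +y end, and the stand at about (230,290) with its free tip at (200,205). The top view agrees. I'll move above the carrier, offset for a wrist look.

```bash
python3 -m inch '-10 32 -6 0 1;-15 42 -6 0 1;-15 42 -6 0 1;-15 42 -6 0 1;-15 42 -6 0 1'; python3 -m inch '-15 42 -6 0 1;-15 42 -6 0 1;-15 42 -6 0 1;-15 42 -6 0 1;-8 26 -6 0 1'; python3 -m inch '0 0 0 -7 1;0 0 0 -7 1;0 0 0 -6 1;0 0 0 0 1'
python3 - <<'E'
from h import *
c,W,T=cap("wrist","w1.png"); o=env.get_obs(); print(o["ee_pos"],o["ee_rot"],o["time"]); print(c["T_tool_cam"])
for t in ["post","notch","carrier"]:
    for r in env.silhouettes("wrist",t)[:2]: print(t,r["conf"],r["at"],r["region"].sum())
np.save("w1.npy",W)
E
```

```text
time: 1.6
ee_pos: [414.2, 386.1, 269.7]
ee_rot: [[0.441, 0.898, 0.0], [0.898, -0.441, 0.0], [0.0, 0.0, -1.0]]
contact_force: [0.5, 0.3, -1.1]
finger_gap: 85.4
time: 2.1
ee_pos: [559.2, 238.1, 299.5]
ee_rot: [[0.443, 0.897, 0.0], [0.897, -0.443, -0.001], [-0.0, 0.001, -1.0]]
contact_force: [0.4, 0.1, -0.3]
finger_gap: 85.4
time: 2.5
ee_pos: [557.5, 240.7, 299.2]
ee_rot: [[0.106, 0.994, -0.0], [0.994, -0.106, -0.0], [-0.0, -0.0, -1.0]]
contact_force: [-0.3, -0.6, -0.3]
finger_gap: 85.5
[557.37381926 240.80802423 299.22537379] [[ 1.09874114e-01  9.93945504e-01 -1.15614126e-04]
 [ 9.93945510e-01 -1.09874119e-01 -3.70001705e-05]
 [-4.94791533e-05 -1.10848780e-04 -9.99999993e-01]] 2.55
[[ 9.99999830e-01  5.82043175e-04  2.43460418e-05  8.48187234e-01]
 [ 5.68446297e-04 -9.65792423e-01 -2.59315779e-01 -6.63566487e+01]
 [-1.27419757e-04  2.59315749e-01 -9.65792590e-01 -1.35712056e+02]
 [ 0.00000000e+00  0.00000000e+00  0.00000000e+00  1.00000000e+00]]
post 0.55 [338.0, 215.3] 11471
notch 0.9 [339.0, 215.5] 11215
carrier 0.82 [337.1, 211.4] 11292
```

View pics/w1.png

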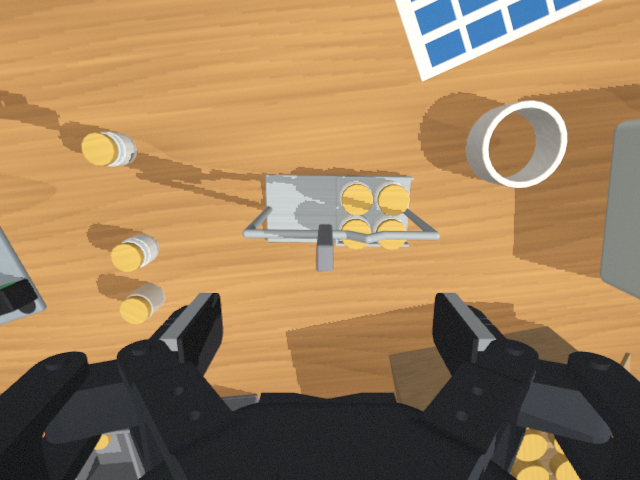

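The wrist view shows the post's top end at about (325,262), with the top wire running level from (250,233) to (437,237) and the jars to the right (+y).

```bash
cat > meas.py <<'E'
from h import *
np.set_printoptions(precision=1,suppress=True)
def carr(W):
    def sel(z0,z1,b=(480,680,140,360)):
        m=(W[...,0]>b[0])&(W[...,0]<b[1])&(W[...,1]>b[2])&(W[...,1]<b[3])&(W[...,2]>z0)&(W[...,2]<z1); return W[m]
    P=sel(195,215); print("top",len(P),P.mean(0),cv2.minAreaRect(P[:,:2].astype(np.float32)))
    P=sel(160,195); print("sides",len(P),P.min(0),P.max(0))
    P=sel(125,140); l=cv2.fitLine(P[:,:2].astype(np.float32),cv2.DIST_HUBER,0,.01,.01).ravel();print("wire",len(P),l,np.degrees(np.arctan2(l[1],l[0])),P.min(0),P.max(0))
    P=sel(45,60); print("jars",len(P),cv2.minAreaRect(P[:,:2].astype(np.float32)))
    P=sel(4,9,(520,620,160,335)); print("tray",len(P),cv2.minAreaRect(P[:,:2].astype(np.float32)))
if __name__=="__main__": carr(np.load("w1.npy"))
E
python3 meas.py
```

```text
top 486 [565.6 239.1 201.6] ((566.3746948242188, 239.01199340820312), (11.290268898010254, 19.80191421508789), 83.8899154663086)
sides 179 [556.2 233.7 160. ] [559.6 245.6 194.4]
wire 1442 [  0.1   1.  567.2 250.9] 83.40986 [554.6 165.2 125.4] [581.3 339.1 140. ]
jars 2621 ((568.6458740234375, 252.86550903320312), (171.54861450195312, 73.48509216308594), 83.18438720703125)
tray 4347 ((567.6123657226562, 251.55209350585938), (173.18838500976562, 84.14517974853516), 84.43576049804688)
```

```bash
python3 -m inch '-1 9 15 0 1;0 0 30 0 1;0 0 30 0 1;0 0 0 0 1;0 0 0 0 1'
python3 - <<'E'
from meas import *
c,W,T=cap("wrist","w2.png"); o=env.get_obs(); print(o["ee_pos"],o["ee_rot"],o["time"]); carr(W)
E
```

```text
time: 3.2
ee_pos: [565.8, 238.6, 223.3]
ee_rot: [[0.108, 0.994, -0.002], [0.994, -0.108, -0.001], [-0.001, -0.002, -1.0]]
contact_force: [0.3, -0.2, 0.5]
finger_gap: 85.2
[566.7 238.9 225.1] [[ 0.1  1.   0. ]
 [ 1.  -0.1  0. ]
 [ 0.   0.  -1. ]] 3.25
top 1025 [565.3 238.8 201.5] ((566.2933349609375, 238.7755889892578), (11.833596229553223, 20.479141235351562), 83.4195327758789)
sides 422 [556.  233.6 160.1] [559.5 245.5 195. ]
wire 2499 [  0.1   1.  566.9 250.3] 83.21668 [554.5 165.6 125.1] [582.  339.1 140. ]
jars 4078 ((568.3236694335938, 252.50064086914062), (171.71957397460938, 73.03466796875), 83.2167739868164)
tray 6462 ((565.078857421875, 251.05242919921875), (172.12371826171875, 77.49961853027344), 83.23702239990234)
```

View pics/w2.png

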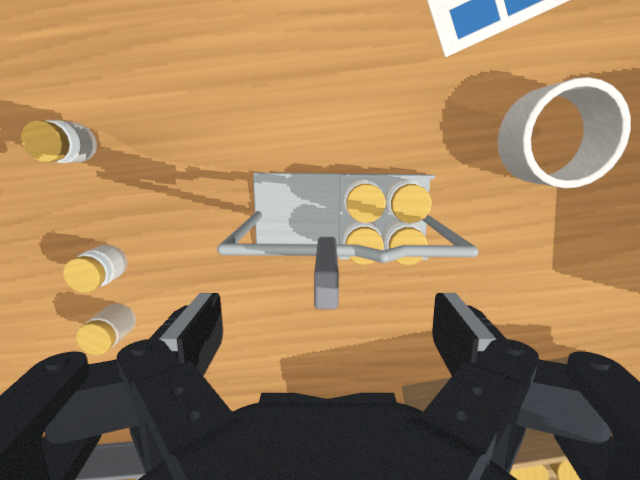

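The post, at (326,275), is centred between the fingers. Next: descend and close.

```bash
python3 -m inch '0 0 17 0.5 1;0 0 17 0 1;0 0 16 0 1;0 0 0 0 1;0 0 0 0 1'; python3 -m inch '0 0 0 0 0.5;0 0 0 0 0.3;0 0 0 0 0.2;0 0 0 0 0.2;0 0 0 0 0.2'; python3 -m inch '0 0 0 0 0;0 0 0 0 0;0 0 0 0 0;0 0 0 0 0;0 0 0 0 0'
```

```text
time: 3.75
ee_pos: [565.9, 238.8, 173.9]
ee_rot: [[0.116, 0.993, -0.001], [0.993, -0.116, -0.0], [-0.0, -0.001, -1.0]]
contact_force: [0.1, -0.2, 1.1]
finger_gap: 85.4
time: 4.25
ee_pos: [566.3, 239.0, 174.5]
ee_rot: [[0.116, 0.993, 0.0], [0.993, -0.116, 0.0], [0.0, 0.0, -1.0]]
contact_force: [1.2, 0.7, -0.4]
finger_gap: 17.3
time: 4.75
ee_pos: [566.3, 238.7, 174.3]
ee_rot: [[0.116, 0.993, 0.0], [0.993, -0.116, -0.0], [-0.0, 0.0, -1.0]]
contact_force: [-0.5, -4.0, 0.4]
finger_gap: 11.4
```

```bash
python3 -m inch '0 0 -2 0 0;0 0 -4 0 0;0 0 -6 0 0;0 0 -8 0 0;0 0 -8 0 0'; python3 -m inch '0 0 -10 0 0;0 0 -10 0 0;0 0 -6 0 0;0 0 0 0 0;0 0 0 0 0'
python3 - <<'E'
from meas import *
c,W,T=cap("scene","s3.png"); o=env.get_obs(); print(o["ee_pos"],o["ee_rot"],o["time"],o["contact_force"],o["torque"],o["finger_gap"])
c,W,T=cap("wrist","w3.png"); np.save("w3.npy",W)
def sel(z0,z1,b=(480,680,140,360)):
    m=(W[...,0]>b[0])&(W[...,0]<b[1])&(W[...,1]>b[2])&(W[...,1]<b[3])&(W[...,2]>z0)&(W[...,2]<z1); return W[m]
P=sel(165,205);d=np.array([.116,.993]); s=P[:,:2]@d; print(len(P),np.polyfit(s,P[:,2],1))
P=sel(85,120);
r=cv2.minAreaRect(P[:,:2].astype(np.float32));print(len(P),r); print(np.linalg.lstsq(np.c_[P[:,:2],np.ones(len(P))],P[:,2],rcond=None)[0])
E
```

```text
time: 5.25
ee_pos: [566.2, 239.1, 203.1]
ee_rot: [[0.116, 0.993, 0.0], [0.993, -0.116, 0.0], [0.0, 0.0, -1.0]]
contact_force: [-0.5, 0.7, -4.0]
finger_gap: 11.0
time: 5.75
ee_pos: [566.2, 238.9, 228.3]
ee_rot: [[0.116, 0.993, 0.0], [0.993, -0.116, 0.0], [0.0, 0.0, -1.0]]
contact_force: [-0.2, 0.0, -4.7]
finger_gap: 11.5
[566.  238.8 227.8] [[ 0.1  1.  -0. ]
 [ 1.  -0.1 -0. ]
 [-0.  -0.  -1. ]] 5.8 [-0.9  0.7 -5.4] [-0.2  0.1 -0. ] 11.346303047429501
5067 [  0.  187.1]
7340 ((555.9577026367188, 256.2244567871094), (168.8489532470703, 73.33856964111328), 72.18140411376953)
[ 0.   0.  93.6]
```

View pics/s3.png

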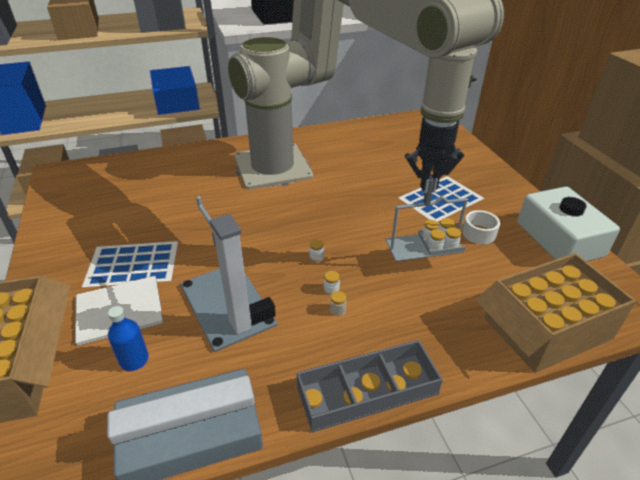

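View pics/w3.png

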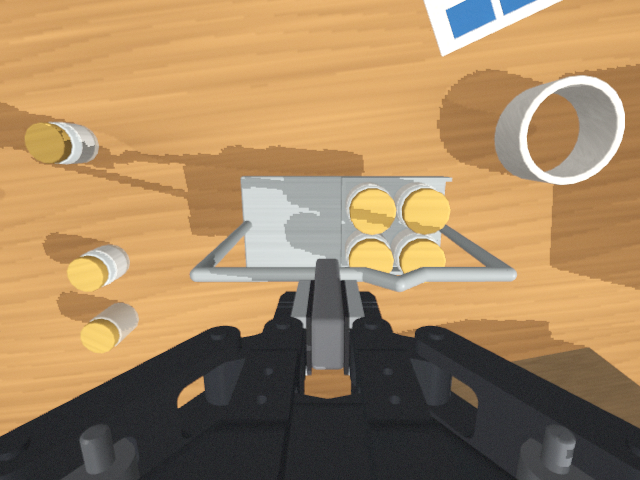

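The scene and wrist views show the carrier lifted and level, with the post held squarely at (328,310). Estimated weight is about 5 N. Next I'll carry it up and sideways, turning to about the stand's heading.

```bash
python3 -m inch '-5 0 -8 0 0;-10 0 -15 0 0;-20 1 -20 0 0;-28 1 -20 0 0;-30 1 -20 0 0'; python3 -m inch '-30 1 -20 0 0;-30 1 -20 0 0;-30 1 -18 0 0;-30 1 -15 0 0;-30 1 -10 0 0'; python3 -m inch '-28 1 -6 0 0;-20 0 0 0 0;-9 0 0 0 0;0 0 0 -3 0;0 0 0 -4 0'; python3 -m inch '0 0 0 -4 0;0 0 0 -4 0;0 0 0 -3 0;0 0 0 0 0;0 0 0 0 0'
cat > sc.py <<'E'
from meas import *
def stand(W):
    def sel(z0,z1,b=(400,720,-350,-130)):
        m=(W[...,0]>b[0])&(W[...,0]<b[1])&(W[...,1]>b[2])&(W[...,1]<b[3])&(W[...,2]>z0)&(W[...,2]<z1); return W[m]
    P=sel(228,238,(490,610,-300,-200))
    if len(P)>5:
        l=cv2.fitLine(P[:,:2].astype(np.float32),cv2.DIST_HUBER,0,.01,.01).ravel();print("arm",len(P),l,np.degrees(np.arctan2(l[1],l[0])),P.min(0),P.max(0))
    P=sel(244,262,(440,540,-300,-200))
    if len(P): print("tip",len(P),np.median(P,0),P.min(0),P.max(0))
    for n,a,b in (("col",285,296),("base",9,15)):
        P=sel(a,b)
        if len(P)>5: print(n,len(P),cv2.minAreaRect(P[:,:2].astype(np.float32)))
E
python3 - <<'E'
from sc import *
for n in ["wrist","scene","top"]:
    o=env.get_obs(); c,W,T=cap(n,n+"4.png"); print(n); stand(W)
print(o["ee_pos"],o["ee_rot"],o["time"],o["contact_force"],o["torque"],o["finger_gap"])
E
```

```text
time: 6.35
ee_pos: [558.3, 144.9, 313.6]
ee_rot: [[0.116, 0.993, 0.002], [0.993, -0.116, 0.0], [0.0, 0.002, -1.0]]
contact_force: [0.8, -0.2, -3.9]
finger_gap: 11.0
time: 6.85
ee_pos: [545.6, -5.3, 397.7]
ee_rot: [[0.117, 0.993, 0.004], [0.993, -0.117, -0.001], [-0.0, 0.004, -1.0]]
contact_force: [-0.7, 0.6, -3.8]
finger_gap: 11.5
time: 7.35
ee_pos: [540.0, -60.5, 401.1]
ee_rot: [[-0.007, 1.0, 0.001], [1.0, 0.007, 0.0], [0.0, 0.001, -1.0]]
contact_force: [0.5, -0.5, -4.7]
finger_gap: 11.4
time: 7.85
ee_pos: [540.2, -59.9, 400.8]
ee_rot: [[-0.195, 0.981, 0.0], [0.981, 0.195, 0.0], [-0.0, 0.0, -1.0]]
contact_force: [0.1, 0.1, -4.6]
finger_gap: 11.2
wrist
arm 1895 [   1.     0.2  541.6 -245.1] 13.353034 [ 490.1 -262.6  228. ] [ 609.8 -217.5  238. ]
tip 244 [ 482.3 -257.8  252.9] [ 477.2 -264.9  244. ] [ 487.9 -255.   256.8]
col 4025 ((617.4617309570312, -182.01344299316406), (64.14485931396484, 154.62823486328125), 29.357938766479492)
base 11794 ((563.4533081054688, -242.6873321533203), (228.0481414794922, 149.62022399902344), 11.90649700164795)
scene
arm 95 [   1.     0.2  525.2 -256.5
[... 187 characters left out ...]
.27855682373047, 153.8905029296875), 28.42645835876465)
base 2709 ((567.8723754882812, -245.67576599121094), (232.65493774414062, 150.56459045410156), 12.927119255065918)
top
arm 195 [   1.     0.2  542.1 -248.6] 13.080342 [ 490.  -264.9  228.2] [ 609.1 -220.1  238. ]
tip 18 [ 480.9 -261.4  252.6] [ 476.5 -265.9  246.9] [ 485.4 -257.9  256.6]
col 481 ((574.4752807617188, -241.464111328125), (192.32423400878906, 43.70892333984375), 11.622769355773926)
base 1308 ((562.2562255859375, -248.95587158203125), (197.63304138183594, 321.3387756347656), 85.51102447509766)
[540.2 -60.  400.6] [[-0.2  1.   0. ]
 [ 1.   0.2  0. ]
 [-0.   0.  -1. ]] 7.95 [-0.3  0.3 -5.2] [-0.2  0.  -0. ] 11.247653390267283
```

View pics/wrist4.png

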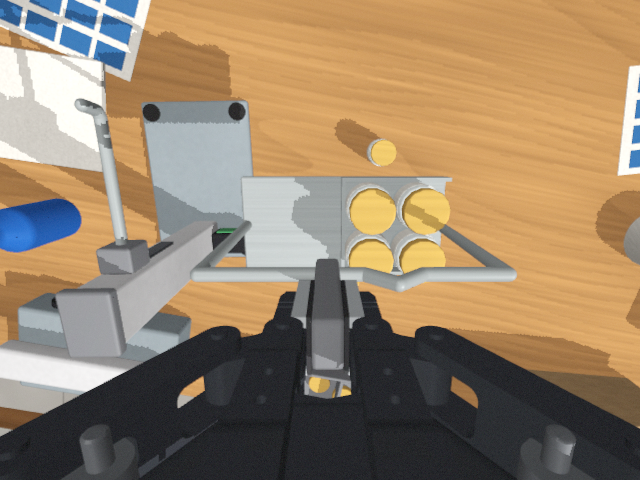

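The wrist view shows the stand's arm from its tip at (85,103) to the column at (120,240), and the bail kink at (400,285). Now I'll measure the kink in the tool frame.

Run:
```python
from sc import *
o=env.get_obs(); c,W,T=cap("wrist")
R=o["ee_rot"]; L=(W-o["ee_pos"])@R
v,u=np.mgrid[0:480,0:640]
m=(L[...,0]>-95)&(L[...,0]<105)&(L[...,2]>20)&(L[...,2]<60)&(abs(L[...,1])<30)&(v<295)
P=L[m]; print(len(P),P.min(0),P.max(0))
for x in range(-85,105,5):
    q=P[abs(P[:,0]-x)<2.5]
    if len(q): print(x,len(q),np.median(q,0), "topz",np.percentile(q[:,2],10))
m=(L[...,2]>115)&(L[...,2]<125)&(abs(L[...,0])<120)&(abs(L[...,1])<70)
print("jartops",cv2.minAreaRect(L[m][:,:2].astype(np.float32)))
print(np.degrees(np.arctan2(R[1,0],R[0,0])),o["contact_force"])
```

```text
5031 [-72.2  -9.7  20. ] [102.3   4.7  60. ]
-70 156 [-69.3  -2.2  40.9] topz 38.81719846607657
-65 213 [-65.5  -1.3  40.4] topz 38.465429054772294
-60 137 [-60.   -0.7  39.4] topz 38.41742711748671
-55 141 [-55.2  -0.7  39.4] topz 38.23941686136109
-50 143 [-50.   -0.6  39.4] topz 38.54971985210755
-45 139 [-44.9  -0.8  39.5] topz 38.193879059486356
-40 139 [-40.1  -0.7  39.5] topz 38.34611759383046
-35 142 [-35.1  -0.7  39.6] topz 38.36503642360291
-30 143 [-30.   -0.5  39.7] topz 38.64468758911139
-25 138 [-25.   -0.8  39.6] topz 38.47692438549246
-20 143 [-19.9  -0.6  39.5] topz 38.28230457682502
-15 130 [-15.   -0.8  39.4] topz 38.195534171538334
-10 126 [-10.2  -1.2  39.5] topz 38.55137078769006
-5 105 [-4.7 -8.  37.4] topz 23.988920928419525
0 132 [-0.  -9.2 28.8] topz 21.842878555714616
5 105 [ 4.8 -9.1 28.7] topz 21.919253474651935
10 113 [10.  -1.3 39.6] topz 38.389757994587015
15 131 [15.2 -0.9 39.4] topz 38.555114595860246
20 150 [20.1 -0.6 39.1] topz 37.39010333868162
25 167 [25.1 -0.7 35.4] topz 32.77818477886616
30 177 [30.  -0.7 31.1] topz 28.5368723638648
35 183 [34.9 -0.7 26.8] topz 25.07346071195095
40 142 [39.9 -1.2 27.5] topz 25.49867622419814
45 134 [45.  -1.2 32. ] topz 29.770945082274782
50 119 [50.1 -1.3 36.6] topz 34.067180881944815
55 128 [55.1 -0.7 39.5] topz 38.38250093624281
60 144 [60.  -0.6 39.8] topz 38.83523251721033
65 141 [65.1 -0.6 39.8] topz 38.83341799522905
70 137 [70.1 -0.5 39.9] topz 38.68825211053099
75 142 [75.  -0.4 39.8] topz 38.68570232303156
80 141 [80.  -0.6 40. ] topz 38.769445315972895
85 139 [85.  -0.4 40.1] topz 38.8143129861785
90 140 [90.  -0.4 40.1] topz 38.80618417572805
95 226 [95.6 -1.2 41.2] topz 39.04465150371634
100 145 [99.  -2.  40.8] topz 39.29382846259559
jartops ((16.991191864013672, -12.787269592285156), (166.43223571777344, 71.77236938476562), 12.868565559387207)
101.27650545355158 [-0.2  0.2 -5.3]
```

```bash
python3 -m inch '0 -5 8 -0.7 0;0 -12 15 0 0;0 -20 18 0 0;0 -25 18 0 0;0 -27 15 0 0'; python3 -m inch '0 -25 9 0 0;0 -20 5 0 0;0 -13 0 0 0;-6 -7 0 0 0;-14 0 0 0 0'; python3 -m inch '-22 0 0 0 0;-26 0 0 0 0;-26 0 0 0 0;-26 0 0 0 0;-26 0 0 0 0'; python3 -m inch '-26 0 0 0 0;-22 0 0 0 0;-15 0 0 0 0;-8 0 0 0 0;-4 0 0 0 0'; python3 -m inch '0 0 0 0 0;0 0 0 0 0;0 0 0 0 0'
cat > pose.py <<'E'
from sc import *
def st(seat=(510.5,-254.5),yaw=12.0):
    o=env.get_obs(); R=o["ee_rot"]; n=o["ee_pos"]+R@np.array([37,0,37.]); d=n[:2]-np.array(seat); c,s=np.cos(np.radians(yaw)),np.sin(np.radians(yaw))
    print("t",round(o["time"],2),"tcp",o["ee_pos"],"yaw",np.degrees(np.arctan2(R[1,0],R[0,0])),"notch in stand x,y:",c*d[0]+s*d[1],-s*d[0]+c*d[1],"z above 235:",n[2]-235,"F",o["contact_force"],"M",o["torque"],o["finger_gap"]); return o
E
python3 - <<'E'
from pose import *
st()
for n in ["wrist","scene"]:
    c,W,T=cap(n,n+"5.png"); stand(W)
E
```

```text
time: 8.55
ee_pos: [451.8, -78.6, 324.2]
ee_rot: [[-0.209, 0.978, -0.002], [0.978, 0.209, 0.0], [0.001, -0.002, -1.0]]
contact_force: [-0.4, 0.1, -3.5]
finger_gap: 11.1
time: 9.05
ee_pos: [393.5, -112.0, 312.5]
ee_rot: [[-0.209, 0.978, 0.001], [0.978, 0.209, -0.0], [-0.001, 0.001, -1.0]]
contact_force: [0.2, 0.4, -3.7]
finger_gap: 11.3
time: 9.55
ee_pos: [420.8, -237.3, 311.9]
ee_rot: [[-0.208, 0.978, 0.0], [0.978, 0.208, -0.0], [-0.0, 0.0, -1.0]]
contact_force: [-0.2, 0.8, -4.7]
finger_gap: 11.2
time: 10.05
ee_pos: [435.8, -309.0, 311.9]
ee_rot: [[-0.208, 0.978, -0.0], [0.978, 0.208, 0.001], [0.001, -0.0, -1.0]]
contact_force: [0.2, 0.2, -3.9]
finger_gap: 11.3
time: 10.35
ee_pos: [435.8, -307.6, 312.6]
ee_rot: [[-0.209, 0.978, 0.0], [0.978, 0.209, -0.0], [-0.0, 0.0, -1.0]]
contact_force: [-0.2, 0.2, -4.0]
finger_gap: 11.1
t 10.35 tcp [ 435.8 -307.6  312.6] yaw 102.07487410621299 notch in stand x,y: -84.14073194912656 0.5381996541490537 z above 235: 40.54366003640308 F [-0.2  0.2 -4. ] M [-0.1 -0.  -0. ] 11.057832784044583
col 383 ((429.06622314453125, -290.461669921875), (7.733508586883545, 46.96703338623047), 1.7826687097549438)
base 1472 ((600.011962890625, -231.60830688476562), (150.6494903564453, 147.86245727539062), 15.475081443786621)
arm 98 [   1.     0.1  524.4 -256.6] 8.579955 [ 490.3 -266.9  228.2] [ 609.5 -248.   237.9]
tip 24 [ 487.4 -263.2  251. ] [ 483.  -267.8  244.4] [ 491.7 -258.   255.5]
col 517 ((550.4573364257812, -257.612060546875), (258.73980712890625, 45.79179763793945), 17.087276458740234)
base 2726 ((568.1549682617188, -244.00648498535156), (233.46807861328125, 152.96380615234375), 12.202133178710938)
```

View pics/scene5.png

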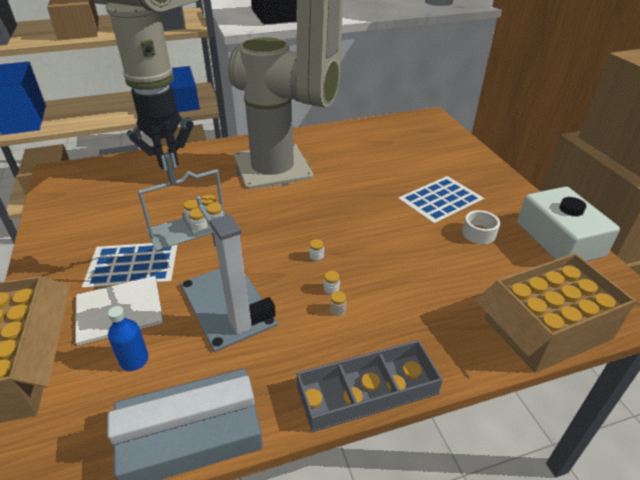

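View pics/wrist5.png

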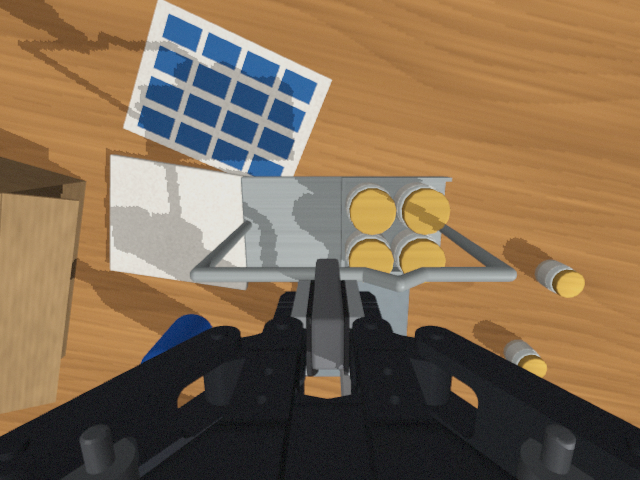

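The scene view shows the kink at (187,177), in front of the hook tip at (203,205) and above it. Both cameras give a consistent relative offset, so I'll move in along the arm.

```bash
python3 -m inch '0 4 0 0 0;0 8 0 0 0;0 12 0 0 0;0 12 0 0 0;0 12 0 0 0'; python3 -m inch '0 12 0 0 0;0 12 0 0 0;0 8 0 0 0;0 4 0 0 0;0 0 0 0 0'; python3 -m inch '0 0 0 0 0;0 0 0 0 0;0 0 0 0 0'
python3 - <<'E'
from pose import *
st()
for n in ["wrist","scene","top"]:
    c,W,T=cap(n,n+"6.png")
    if n=="scene": cv2.imwrite("pics/scene6z.png",cv2.resize(c["image"][120:300,120:300,::-1],None,fx=3,fy=3))
st()
E
```

```text
time: 10.95
ee_pos: [484.0, -297.9, 312.1]
ee_rot: [[-0.209, 0.978, -0.0], [0.978, 0.209, 0.0], [0.0, 0.0, -1.0]]
contact_force: [0.1, -0.8, -4.8]
finger_gap: 11.4
time: 11.45
ee_pos: [518.3, -290.6, 312.1]
ee_rot: [[-0.209, 0.978, -0.0], [0.978, 0.209, 0.0], [0.0, -0.0, -1.0]]
contact_force: [-0.5, 0.4, -4.3]
finger_gap: 11.3
time: 11.75
ee_pos: [517.5, -291.0, 312.5]
ee_rot: [[-0.208, 0.978, 0.0], [0.978, 0.208, -0.0], [-0.0, 0.0, -1.0]]
contact_force: [0.2, -0.5, -4.6]
finger_gap: 11.0
t 11.75 tcp [ 517.5 -291.   312.5] yaw 101.99785991662687 notch in stand x,y: -0.6994107324052664 -0.1588164584420702 z above 235: 40.46431149193222 F [ 0.2 -0.5 -4.6] M [-0.1  0.  -0. ] 11.029719677400013
t 11.9 tcp [ 517.7 -290.9  312.4] yaw 102.01034602076817 notch in stand x,y: -0.5690660769254607 -0.15017211361715394 z above 235: 40.42532557735734 F [-0.6 -0.  -5.9] M [-0.2  0.  -0. ] 11.138073123507015
```

View pics/scene6z.png

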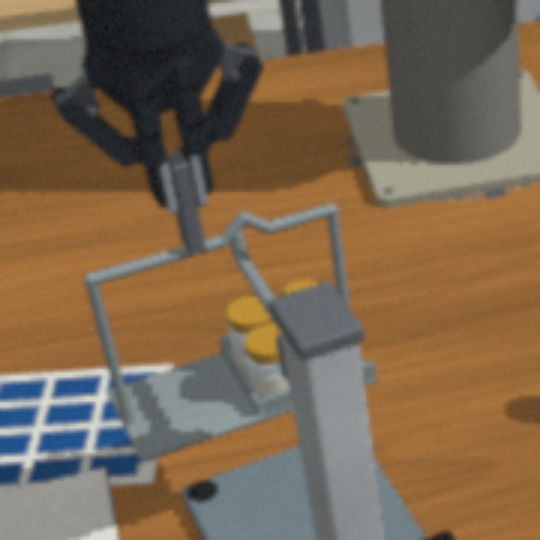

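View pics/wrist6.png

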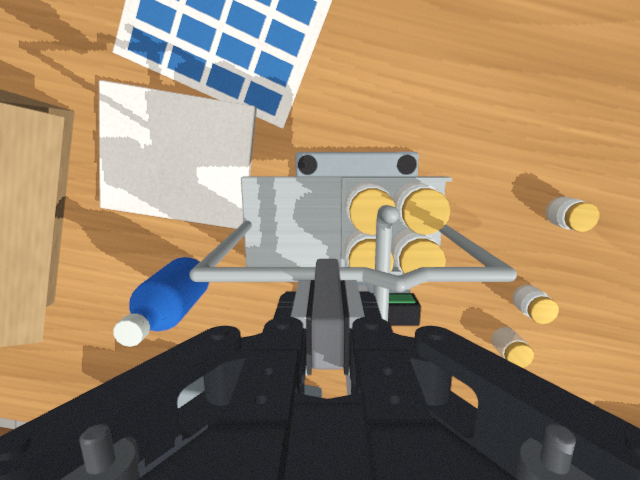

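The wrist view shows the arm inside the bail, with its tip at (388,215) and the bar at (383,270), and the kink at (400,285). The arm looks nearer the centre because it is deeper, so I'll check with the depth map.

Run:
```python
from pose import *
o=env.get_obs(); c,W,T=cap("wrist")
L=(W-o["ee_pos"])@o["ee_rot"]
m=(W[...,2]>222)&(W[...,2]<262)&(L[...,0]>15)&(L[...,0]<60)&(L[...,1]<-3)&(L[...,1]>-50)
P=L[m]; print(len(P))
for y in range(-44,-2,4):
    q=P[abs(P[:,1]-y)<2]
    if len(q): print(y,len(q),"x",q[:,0].min(),q[:,0].max(),"z",q[:,2].min(),np.median(q[:,2]))
m=(L[...,2]>20)&(L[...,2]<37)&(abs(L[...,0]-37)<18)&(abs(L[...,1])<12); P=L[m]
for x in range(21,56,3):
    q=P[abs(P[:,0]-x)<1.5]
    if len(q): print(x,q[:,2].min(),q[:,1].mean())
```

```text
764
-32 123 x 32.130601323324676 40.86342496385802 z 55.714696696775796 59.147504426759426
-28 144 x 31.68688870892561 40.9599447707037 z 55.23012123011319 57.6251180636056
-24 53 x 31.70699684948347 39.628149236984356 z 56.7710249523323 59.88438424458677
-20 76 x 31.666743005451156 40.81008577078791 z 73.71826207727713 76.90405993891414
-16 100 x 31.78920631146658 41.08988326722865 z 75.27748061408074 77.19157832035862
-12 101 x 31.80659778616863 41.423765247222704 z 75.31411890271944 77.18307252892231
-8 97 x 31.86746878522253 41.75278128444588 z 74.26946159215689 76.98360610734147
-4 70 x 32.07704777540036 41.64696757979406 z 74.23120073160993 77.07141978036339
21 35.75982534093973 0.6401907494054827
24 32.40783385720528 0.14109286967558138
27 29.85198824747284 -0.22268053445112634
30 27.96016897071979 -0.3618637708600662
33 25.57537109076418 -0.3922327451478117
36 24.092434871449566 -0.4165067821167753
39 24.03613714751019 -0.7347443429656532
42 26.733424791364385 -0.8915055729435389
45 28.5246944915786 -0.8069452982232946
48 31.336871351506172 -0.4354519456250932
51 34.584092965814584 0.021747553104759745
```

Aligned to within about 1 mm: arm at tool x 36.5, kink at 37.5, tip 29 mm in front. Next I'll average the held weight, then lower.

```bash
cat > f.py <<'E'
from pose import *
import sys
def favg(n=15):
    F=[]
    for _ in range(n):
        env.capture("top"); o=env.get_obs(); F.append(np.r_[o["contact_force"],o["torque"],o["ee_pos"]])
    F=np.array(F); np.set_printoptions(precision=3,suppress=True); print("mean",F.mean(0),"sd",F.std(0)[:3]); return F.mean(0)
if __name__=="__main__": st(); favg(int(sys.argv[1]))
E
python3 f.py 20
python3 -m inch '-0.8 0 3 0 0;0 0 5 0 0;0 0 5 0 0;0 0 5 0 0;0 0 4 0 0'; python3 -m inch '0 0 4 0 0;0 0 3 0 0;0 0 2 0 0;0 0 1 0 0;0 0 1 0 0'; python3 -m inch '0 0 1 0 0;0 0 1 0 0;0 0 1 0 0;0 0 1 0 0;0 0 1 0 0'; python3 -m inch '0 0 1 0 0;0 0 1 0 0;0 0 1 0 0;0 0 1 0 0;0 0 1 0 0'
python3 f.py 4
```

```text
t 11.95 tcp [ 517.7 -290.9  312.4] yaw 102.01376964664645 notch in stand x,y: -0.5302674542916229 -0.1012192065376541 z above 235: 40.40097544628816 F [-0.1  0.2 -4.5] M [-0.2 -0.  -0. ] 11.333541478339365
mean [  -0.068    0.04    -4.704   -0.174   -0.03     0.007  517.848 -290.797
  312.298] sd [0.476 0.436 0.512]
time: 13.45
ee_pos: [517.8, -291.4, 289.4]
ee_rot: [[-0.208, 0.978, -0.001], [0.978, 0.208, 0.0], [0.001, -0.001, -1.0]]
contact_force: [-0.5, 0.3, -4.2]
finger_gap: 11.1
time: 13.95
ee_pos: [518.1, -291.6, 279.4]
ee_rot: [[-0.208, 0.978, 0.0], [0.978, 0.208, -0.0], [-0.0, 0.0, -1.0]]
contact_force: [-1.4, -0.3, -4.8]
finger_gap: 11.1
time: 14.45
ee_pos: [518.0, -291.5, 274.2]
ee_rot: [[-0.208, 0.978, 0.0], [0.978, 0.208, 0.0], [0.0, 0.0, -1.0]]
contact_force: [-0.0, 0.0, -5.0]
finger_gap: 11.5
time: 14.95
ee_pos: [518.0, -291.6, 269.3]
ee_rot: [[-0.208, 0.978, 0.0], [0.978, 0.208, -0.0], [-0.0, 0.0, -1.0]]
contact_force: [-0.6, 0.5, -4.6]
finger_gap: 11.0
t 14.95 tcp [ 518.  -291.6  269.3] yaw 102.02712068754211 notch in stand x,y: -0.3513586960182633 -0.8511003410166399 z above 235: -2.701052974669892 F [-0.6  0.5 -4.6] M [-0.2 -0.  -0. ] 11.0436420069082
mean [  -0.094    0.676   -4.062   -0.088   -0.043    0.013  518.005 -291.523
  269.176] sd [0.342 0.491 0.298]
```

```bash
python3 -m inch '0 0 1 0 0;0 0 1.5 0 0;0 0 1.5 0 0;0 0 1.5 0 0;0 0 1.5 0 0'; python3 -m inch '0 0 1.5 0 0;0 0 1.5 0 0;0 0 1.5 0 0;0 0 1.5 0 0;0 0 1 0 0'
python3 f.py 10
python3 - <<'E'
from h import *
c,W,T=cap("wrist","wrist7.png");c,W,T=cap("scene")
cv2.imwrite("pics/scene7z.png",cv2.resize(c["image"][120:300,120:300,::-1],None,fx=3,fy=3))
E
```

```text
time: 15.65
ee_pos: [518.0, -291.6, 262.2]
ee_rot: [[-0.208, 0.978, 0.0], [0.978, 0.208, -0.0], [-0.0, 0.0, -1.0]]
contact_force: [-0.4, 2.6, -2.7]
finger_gap: 11.2
time: 16.15
ee_pos: [518.1, -291.6, 255.3]
ee_rot: [[-0.208, 0.978, 0.0], [0.978, 0.208, -0.0], [-0.0, 0.0, -1.0]]
contact_force: [0.9, 0.4, -2.9]
finger_gap: 11.2
t 16.15 tcp [ 518.1 -291.6  255.3] yaw 102.02887805588996 notch in stand x,y: -0.32228919020976066 -0.8475329729578567 z above 235: -16.729068272750084 F [ 0.9  0.4 -2.9] M [ 0.  0. -0.] 11.201799758004698
mean [  -0.502    0.479   -2.288    0.065    0.058    0.008  518.049 -291.554
  255.335] sd [0.526 0.555 0.589]
```

View pics/wrist7.png

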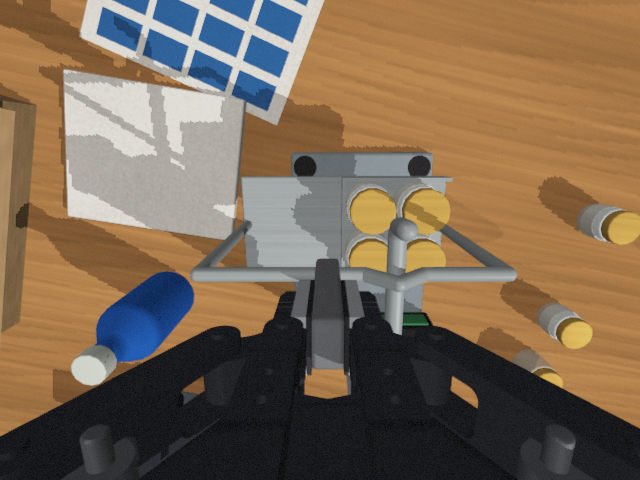

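View pics/scene7z.png

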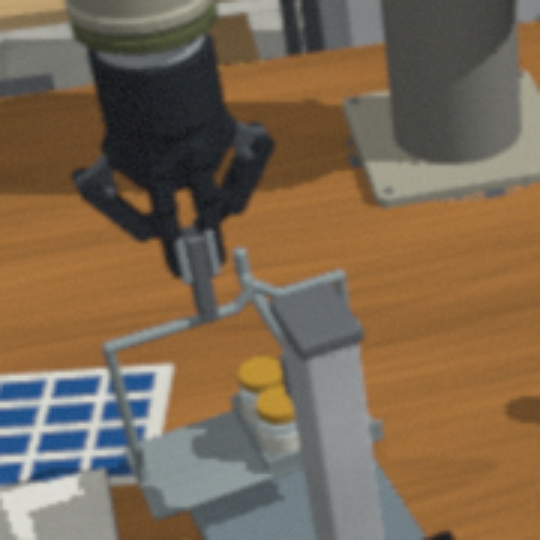

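The bar is in the kink at (400,285) and has taken about half the weight. A small +y side force of about 0.5 N says the carrier sits roughly 1 mm to −y, so I'll undo the 0.8 mm shift while lowering.

```bash
python3 -m inch '0.2 0 1 0 0;0.2 0 1 0 0;0.2 0 1 0 0;0.2 0 1 0 0;0 0 1 0 0'; python3 -m inch '0 0 1 0 0;0 0 1 0 0;0 0 1 0 0;0 0 1 0 0;0 0 1 0 0'
python3 f.py 15
```

```text
time: 17.25
ee_pos: [518.0, -291.1, 250.4]
ee_rot: [[-0.208, 0.978, 0.001], [0.978, 0.208, -0.001], [-0.001, 0.0, -1.0]]
contact_force: [0.4, -0.5, -1.5]
finger_gap: 11.3
time: 17.75
ee_pos: [517.9, -291.0, 245.4]
ee_rot: [[-0.208, 0.978, 0.0], [0.978, 0.208, -0.0], [-0.0, 0.0, -1.0]]
contact_force: [1.1, -2.5, 0.6]
finger_gap: 11.3
t 17.75 tcp [ 517.9 -291.   245.4] yaw 102.02418910297017 notch in stand x,y: -0.3217852500145138 -0.2372517496005204 z above 235: -26.64630105242756 F [ 1.1 -2.5  0.6] M [-0.5 -0.1 -0. ] 11.285059830167564
mean [   0.737   -3.389   -0.54    -0.702   -0.162   -0.013  517.908 -290.925
  245.383] sd [0.454 0.761 0.483]
```

```bash
python3 -m inch '-0.2 0 0 0 0;-0.2 0 0 0 0;-0.2 0 0 0 0;0 0 0 0 0;0 0 0 0 0'
python3 f.py 15
```

```text
time: 19.0
ee_pos: [517.9, -291.1, 245.2]
ee_rot: [[-0.208, 0.978, -0.0], [0.978, 0.208, 0.001], [0.001, -0.0, -1.0]]
contact_force: [0.5, -0.4, -0.5]
finger_gap: 11.5
t 19.0 tcp [ 517.9 -291.1  245.2] yaw 102.03407823658284 notch in stand x,y: -0.3539070511067919 -0.3297114777245072 z above 235: -26.809533061358337 F [ 0.5 -0.4 -0.5] M [-0.2 -0.1 -0. ] 11.493551942990358
mean [   0.164    0.208   -0.532    0.03    -0.072   -0.01   517.945 -291.16
  245.201] sd [0.437 0.954 0.468]
```

```bash
python3 -m inch '0 0 0.5 0 0;0 0 1 0 0;0 0 1 0 0;0 0 0.5 0 0;0 0 0 0 0'
python3 f.py 40
```

```text
time: 20.25
ee_pos: [518.0, -291.3, 242.2]
ee_rot: [[-0.208, 0.978, -0.0], [0.978, 0.208, 0.0], [0.0, -0.0, -1.0]]
contact_force: [0.7, 0.9, -0.1]
finger_gap: 11.3
t 20.25 tcp [ 518.  -291.3  242.2] yaw 102.02563046779693 notch in stand x,y: -0.3748476262381717 -0.553588817936952 z above 235: -29.838858272217095 F [ 0.7  0.9 -0.1] M [ 0.4  0.  -0. ] 11.275601418936835
mean [  -0.346    2.49    -0.082    0.493    0.038   -0.012  517.978 -291.334
  242.286] sd [0.466 0.494 0.505]
```

```bash
python3 -m inch '0.2 0 0.2 0 0;0.2 0 0.2 0 0;0 0 0.2 0 0;0 0 0 0 0;0 0 0 0 0'
python3 f.py 30
```

```text
time: 22.75
ee_pos: [517.9, -291.2, 241.8]
ee_rot: [[-0.208, 0.978, 0.0], [0.978, 0.208, -0.0], [-0.001, 0.0, -1.0]]
contact_force: [0.6, 0.8, -0.3]
finger_gap: 11.5
t 22.75 tcp [ 517.9 -291.2  241.8] yaw 102.01740094081842 notch in stand x,y: -0.35710803112098666 -0.5052735431022323 z above 235: -30.18627799952975 F [ 0.6  0.8 -0.3] M [ 0.1 -0.   0. ] 11.488256043230635
mean [   0.506   -0.669   -0.096   -0.18    -0.094   -0.009  517.929 -291.107
  241.756] sd [0.526 0.853 0.4  ]
```

```bash
python3 -m inch '-0.1 0 0.3 0 0;0 0 0.2 0 0;0 0 0 0 0;0 0 0 0 0'
python3 f.py 20
python3 - <<'E'
from h import *
c,W,T=cap("wrist","wrist8.png");c,W,T=cap("scene")
cv2.imwrite("pics/scene8z.png",cv2.resize(c["image"][120:300,120:300,::-1],None,fx=3,fy=3))
E
```

```text
time: 24.65
ee_pos: [517.9, -291.1, 241.2]
ee_rot: [[-0.208, 0.978, -0.0], [0.978, 0.208, 0.0], [0.0, -0.0, -1.0]]
contact_force: [0.6, -0.7, 0.5]
finger_gap: 11.3
t 24.65 tcp [ 517.9 -291.1  241.2] yaw 102.02706539102059 notch in stand x,y: -0.3710581279248312 -0.3118500457438005 z above 235: -30.835992938919787 F [ 0.6 -0.7  0.5] M [-0.3 -0.2 -0. ] 11.268611838071246
mean [   0.51    -1.36     0.137   -0.272   -0.128    0.008  517.923 -291.072
  241.2  ] sd [0.592 0.433 0.359]
```

View pics/wrist8.png

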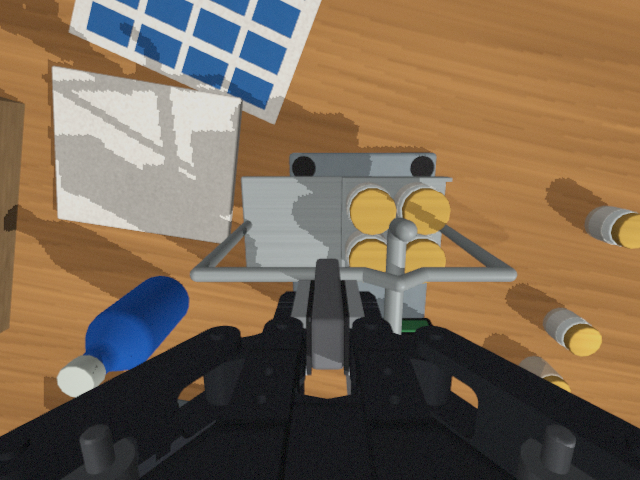

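View pics/scene8z.png

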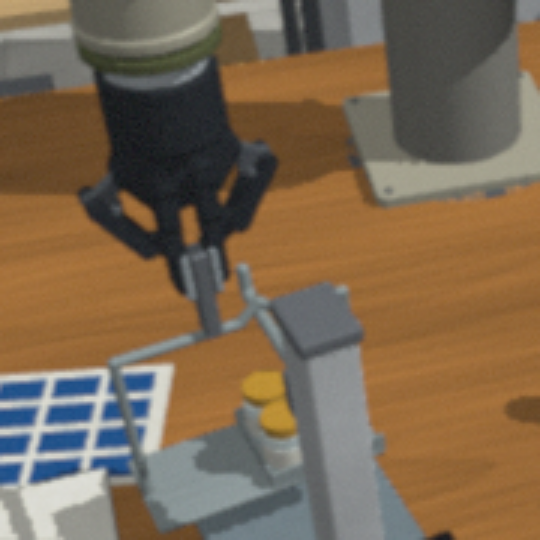

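The bar sits in the kink at (400,280), the carrier is level, and vertical force is about zero, so the hook has the whole weight. I'll trim the side force with 0.2 mm, then open in small steps.

```bash
python3 -m inch '-0.1 0 0 0 0;-0.1 0 0 0 0;0 0 0 0 0;0 0 0 0 0'
python3 f.py 15
python3 -m inch '0 0 0 0 0.12;0 0 0 0 0.13;0 0 0 0 0.135;0 0 0 0 0.14;0 0 0 0 0.145'; python3 f.py 6
```

```text
time: 26.15
ee_pos: [517.9, -291.1, 241.1]
ee_rot: [[-0.208, 0.978, -0.0], [0.978, 0.208, 0.0], [0.0, -0.0, -1.0]]
contact_force: [0.7, -0.9, -0.5]
finger_gap: 11.1
t 26.15 tcp [ 517.9 -291.1  241.1] yaw 102.03345679854803 notch in stand x,y: -0.3652056898587366 -0.377332955713255 z above 235: -30.85540234425642 F [ 0.7 -0.9 -0.5] M [-0.  -0.1 -0. ] 11.1028134650884
mean [   0.317    0.359    0.055    0.063   -0.067   -0.001  517.942 -291.177
  241.147] sd [0.553 0.521 0.412]
time: 27.4
ee_pos: [517.9, -291.4, 241.2]
ee_rot: [[-0.208, 0.978, -0.0], [0.978, 0.208, -0.0], [-0.0, -0.0, -1.0]]
contact_force: [0.5, 0.1, -0.5]
finger_gap: 12.9
t 27.4 tcp [ 517.9 -291.4  241.2] yaw 102.02638362907058 notch in stand x,y: -0.429777306263452 -0.6393252991747201 z above 235: -30.801995187447176 F [ 0.5  0.1 -0.5] M [ 0.1 -0.  -0. ] 12.92266830333242
mean [  -0.149   -0.039    0.097    0.025    0.01    -0.016  517.939 -291.373
  241.222] sd [0.431 0.395 0.317]
```

```bash
python3 -m inch '0 0 0 0 0.16;0 0 0 0 0.18;0 0 0 0 0.21;0 0 0 0 0.25;0 0 0 0 0.3'; python3 -m inch '0 0 0 0 0.36;0 0 0 0 0.42;0 0 0 0 0.5;0 0 0 0 0.5;0 0 0 0 0.5'; python3 -m inch '0 0 -2 0 0.5;0 0 -4 0 0.5;0 0 -8 0 0.5;0 0 -12 0 0.5;0 0 -15 0 0.5'; python3 -m inch '0 0 -20 0 0.5;0 0 -25 0 0.5;0 0 -25 0 0.5;0 0 -15 0 0.5;0 0 -5 0 0.5'
python3 -m inch '0 0 0 0 0.5;0 0 0 0 0.5;0 0 0 0 0.5'
python3 - <<'E'
from sc import *
for n in ["wrist","scene","top"]:
    o=env.get_obs();c,W,T=cap(n,n+"9.png")
    if n=="scene": cv2.imwrite("pics/scene9z.png",cv2.resize(c["image"][120:300,120:300,::-1],None,fx=3,fy=3))
    if n=="wrist":
        L=(W-o["ee_pos"])@o["ee_rot"]
        m=(abs(L[...,1])<12)&(W[...,2]>190)&(W[...,2]<203)&(L[...,0]>-75)&(L[...,0]<102)&((L[...,0]<-15)|(L[...,0]>55)); P=np.c_[L[m][:,:2],W[m][:,2]]
        P=P[np.isfinite(P).all(1)]
        q=P[:,2]; print(len(P),"wire slope",np.polyfit(P[:,0],q,1),"y slope",np.polyfit(P[:,0],P[:,1],1))
        m=(W[...,2]>265-0)&(W[...,2]<275)&(abs(L[...,0])<15); print("posttop",W[m].mean(0),m.sum())
        m=(W[...,2]>110)&(W[...,2]<125)&(L[...,0]>-10)&(L[...,0]<105)&(L[...,1]<5)&(L[...,1]>-50);P=np.c_[L[m][:,:2],W[m][:,2]]; print("jartops fit",np.linalg.lstsq(np.c_[P[:,:2],np.ones(len(P))],P[:,2],rcond=None)[0])
print(o["ee_pos"],o["time"],o["contact_force"])
E
```

```text
time: 28.2
ee_pos: [518.0, -291.3, 241.2]
ee_rot: [[-0.208, 0.978, -0.0], [0.978, 0.208, 0.0], [0.0, -0.0, -1.0]]
contact_force: [-0.3, 0.3, 0.2]
finger_gap: 25.8
time: 28.7
ee_pos: [518.0, -291.3, 241.2]
ee_rot: [[-0.208, 0.978, 0.0], [0.978, 0.208, -0.0], [-0.0, 0.0, -1.0]]
contact_force: [0.1, 0.6, -0.6]
finger_gap: 42.5
time: 29.2
ee_pos: [517.9, -291.3, 283.3]
ee_rot: [[-0.208, 0.978, -0.0], [0.978, 0.208, 0.0], [0.0, -0.0, -1.0]]
contact_force: [0.2, 0.0, 0.4]
finger_gap: 43.0
time: 29.7
ee_pos: [518.6, -291.7, 375.5]
ee_rot: [[-0.208, 0.978, 0.004], [0.978, 0.208, -0.003], [-0.003, 0.003, -1.0]]
contact_force: [-0.3, -0.4, -0.7]
finger_gap: 42.4
time: 30.0
ee_pos: [517.6, -291.0, 370.5]
ee_rot: [[-0.208, 0.978, -0.002], [0.978, 0.208, 0.002], [0.002, -0.002, -1.0]]
contact_force: [-0.2, -0.4, -0.8]
finger_gap: 43.0
961 wire slope [ -0.  201.2] y slope [0.  0.8]
posttop [ 517.8 -289.8  269.1] 466
jartops fit [ -0.    0.  120.7]
[ 517.6 -291.1  370.9] 30.1 [ 0.3 -0.1  0.1]
```

View pics/scene9z.png

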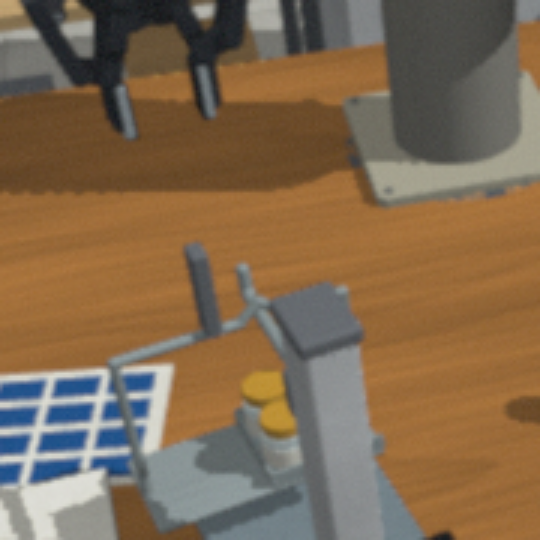

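View pics/wrist9.png

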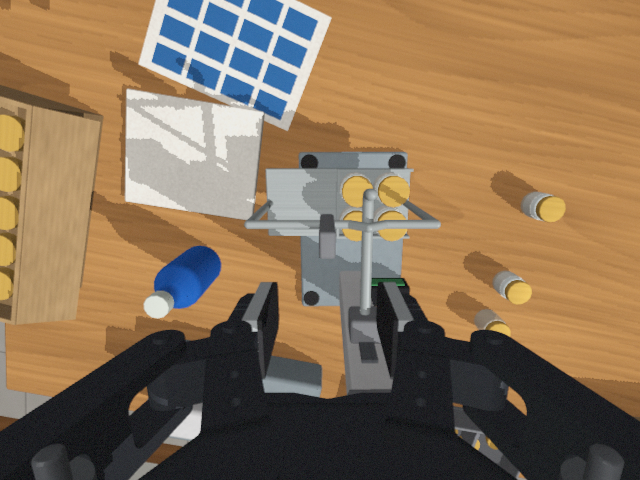

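The carrier hangs level with the kink on the bar at (368,222) and the gripper is well clear, so I'm handing the job in.

```bash
python3 -m inch '0 0 0 0 0.5;0 0 0 0 0.5;0 0 0 0 0.5;0 0 0 0 0.5;0 0 0 0 0.5'; python3 -c "
from plant import env
print(env.job_done())"
```

```text
time: 30.65
ee_pos: [518.0, -291.3, 372.3]
ee_rot: [[-0.208, 0.978, 0.0], [0.978, 0.208, -0.0], [-0.0, 0.0, -1.0]]
contact_force: [0.2, 0.2, -0.1]
finger_gap: 42.4
the job is handed in; nothing more can be done
None
```

The carrier is hanging on the hook with its kink on the bar, and I handed the job in at 30.65 s. I gripped it by the post across its 12 mm side and carried it upright. I then lowered it at 15 mm/s or less until the hook held the whole weight (about 4.7 N), and opened the gripper in small steps.

**Last checks:**
- **Release:** the vertical force just before letting go was about 0.05 N, and the side force about 0.5 N.
- **Level:** afterwards the slopes of the top wire and the jar tops read zero to one decimal.
- **Hook sink:** the hook has sunk about 30 mm, against 31 mm expected from the weight and its 75 mm stop.
- **Clearance:** the gripper is over 100 mm above the post, and the other things look undisturbed in the pictures.

**Off the plan:**
- **Side force:** while lowering, a sideways correction briefly overshot and put about 3.4 N of side force on the hook, and it crept back to 2.5 N once more. I trimmed both out before releasing.
- **Hook speed:** I didn't measure it directly; I inferred it from the lowering steps and the near-zero force at release.
- **Camera offset:** the fixed cameras differed from the wrist camera by about 3–4 mm, so I lined up on the wrist camera.

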